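# Sort the shop samples into their trays

### The arm

A 6-joint arm with a two-finger parallel gripper is mounted at the origin on the work surface; the furniture and walls round the work are solid. World frame = base frame: x ahead of the robot, y to its left, z up, the work surface at z = 0. Lengths are in m, angles in rad, forces in N, time in s.
With the tool pointing down it reaches from about 0.25 to 0.725 m from the base axis. Payload 4 kg.
Tool frame: the origin (TCP) lies midway between the tips of the shut fingers; the grasp point (between the pads) lies 19 mm behind it; z points along the fingers, y is the line along which they close (so a half turn about z gives the same grasp; the last joint's range is limited). The gripper opens to 85 mm and grips with 20 to 120 N. Pads are 22 mm wide; open, the fingers measure 114 mm over their backs; the gripper's body (76 mm by 85 mm) begins 54 mm behind the grasp point. The pads swing forward as they close: fully open they stand 13 mm farther back than shut.
Start: joints at [-1.265, 0.241, 0.005, 1.335, 0, 1.571], TCP at [0.151, -0.477, 0.231] pointing down, gripper open.
Joint ranges: [-2.72, 2.72], [-1.05, 1.87], [-1.09, 1.28], [-1.99, 2.15], [-1.42, 1.44], [-3.14, 3.14]. Speed limits (rad/s): [2.79, 2.79, 3.14, 3.14, 3.14, 3.14].

### API

Orientations are given as a unit quaternion [x, y, z, w].
In Python, from workcell import bot gives the robot as it stands. The module is installed in compiled form; this text tells all that it offers.
- The arm moves only by the tool drive_tool, never from a script. Its arguments are lists of equal length, an entry for each row: "slide": the shift along the tool's x, y, z scaled (see below), a list of three; "rotation": the turn, a rotation vector about the tool's x, y, z scaled (see below), a list of three. A call has exactly 8 rows; each row is the pose to reach, as a shift and turn from the pose commanded when the call began, along the tool's axes at that moment; what a row does not reach only later rows make up. The controller multiplies each number of a shift by 250 mm and each number of a turn by 0.5 rad. A row lasts 1/8 s, in which the tool goes at most 62.5 mm and 10.7 degrees, less where a joint would pass 70% of its speed; a pose out of reach is approached as far as the arm can. A call with a number of a shift or a turn outside -1 to 1 is refused whole. A call with a gripper value outside its range is refused whole. "gripper" is the opening, from 0 (shut) to 1 (fully open), set as the call begins (left out, the last holds). The fingers move at their own pace and stop on an object; the grip force is fixed at half the most. Time passes only in rows, so rows that repeat a pose let the fingers close, or fill a call up. It gives the time, the measured TCP pose, the force, the opening and the grip force at its end, in the units of the state.
- bot.get_obs(): the state, without advancing time (a new reading comes with each control period).
- bot.camera(name): name is "scene" or "top"; returns a dict with "image" (384x512x3 uint8, red, green, blue), "z_map" (384x512 float32, m along the optical axis (not along the pixel's ray), 0 where there is no reading), "camera_matrix" (3x3 intrinsics, pixels), "xyz" and "orientation" of the camera in the world. Camera axes: x right, y up, looking along -z (the intrinsics and any distortion apply to the point x, -y, -z); pixel columns grow to the right and rows downward; lengths in m; the calibration is good to about 2 mm. A picture is of the moment at which its call begins.
- bot.job_done(): hands the job in; it is judged then, once.
The state is a dict: "clock": time; "joint_pos": joint angles; "joint_vel": joint speeds; "tau": joint torques, N m; "eef_pos": TCP position; "tool_rot": TCP orientation; "ft_force": force on the tool from outside, world axes, zero at the start; "ft_torque": the same for the moment, N m; "grip_width": finger opening in m; "grasp_force": force on a finger pad.
Only numpy, scipy, OpenCV 4.12 (cv2) and the standard library are available. Lean on these libraries where they do the work, as an engineer would, in place of code of your own. Each camera call takes 0.05 s, during which the arm holds its last target. There are 200 camera calls.

### The job

After the demonstration, sort the five things lying in front of and beside the three trays into them: the skittle and the spinning top, which are toys, go into the green tray, the red cube and the light wooden brick, which are building blocks, into the blue tray, and the rubber stamp into the grey tray beside the ink pad. Each thing ends wholly inside its tray on the tray's floor, the skittle, the top and the stamp standing upright and the brick lying flat, and the ink pad is left where it lies.

Things in the scene. Friction and masses are not known exactly. Their poses are not given: they have to be found in the camera images.
- skittle_c (a point): yellow turned wooden skittle, 100 high, standing; body up to 38 across, narrowing upward to a waist about 62 above its base, round head 24 across above that. The point is on its axis, half-way up; z up along its axis
- top_c (a point): orange wooden spinning top standing on its flat base, 57 high; disc 58 across and 24 high, above it a stem 12 across from 24 to 57 above its base, to be grasped. The point is on its axis, half-way up; z up along the stem
- cube_c (a point): red lacquered wooden cube, edge 35. The point is its centre; axes along its edges
- brick_c (a point): light (natural beech) wooden brick lying flat, 35 (its x) x 70 (its y) x 18 high (its z). A similar block far behind the trays is not part of the job. The point is its centre
- stamp_c (a point): wooden shop stamp standing upright, 66 high; foot 24 (its x) x 36 (its y) and 22 high, with a turned handle up to 24 across from 22 to 66 above its base. The point is on its axis, half-way up; z up
- green_tray_in (a point): shallow open green tray, outside 152 long (its x) x 100 wide (its y) x 16 high, walls and floor 4 thick (inside 144 x 92); fixed. The point is the centre of its floor's upper face; x points away from the robot, z up. The trays stand side by side in any order, turned up to 6 degrees. A fixed steel cash box, 96 high, stands just beyond the rightmost tray (+x, -y).
- blue_tray_in (a point): shallow open blue tray, outside 152 long (its x) x 100 wide (its y) x 16 high, walls and floor 4 thick (inside 144 x 92); fixed. The point is the centre of its floor's upper face; x points away from the robot, z up. The trays stand side by side in any order, turned up to 6 degrees. 
- grey_tray_in (a point): shallow open pale grey tray, outside 152 long (its x) x 100 wide (its y) x 16 high, walls and floor 4 thick (inside 144 x 92); fixed. The point is the centre of its floor's upper face; x points away from the robot, z up. The trays stand side by side in any order, turned up to 6 degrees. The ink pad lies in its far half (+x), which leaves about 80 of the tray's length free at its near end.
- pad_c (a point): dark blue ink pad tin lying loose in the far half of the grey tray, 54 (its x, along the tray) x 87 (its y, across it) x 16 high. The point is its centre
Mind the look-alikes: they are no part of the job. Leave any turquoise look-alike of the part that bears stamp_c alone.

How it is judged:
At the end, for the whole second after the job is handed in: Each thing's centre inside its tray (within 62 mm along and 36 mm across of the middle) and within 6 mm of its height when resting on the tray's floor; skittle, top, stamp and brick within 0.15 rad of upright (flat); all at rest (0.03 m/s, 0.3 rad/s); ink pad within 20 mm of its start (x of skittle_c in the frame of green_tray_in between -0.062 and 0.062 m and y of skittle_c in the frame of green_tray_in between -0.036 and 0.036 m and z of skittle_c in the frame of green_tray_in between 0.044 and 0.056 m and angle between each of skittle_c, top_c, brick_c, stamp_c's own z axis and vertical below 0.15 rad and linear speed of each of skittle, top, cube, brick, stamp below 0.03 m/s and angular speed of each of skittle, top, cube, brick, stamp below 0.3 rad/s and x of top_c in the frame of green_tray_in between -0.062 and 0.062 m and y of top_c in the frame of green_tray_in between -0.036 and 0.036 m and z of top_c in the frame of green_tray_in between 0.0225 and 0.0345 m and x of cube_c in the frame of blue_tray_in between -0.062 and 0.062 m and y of cube_c in the frame of blue_tray_in between -0.036 and 0.036 m and z of cube_c in the frame of blue_tray_in between 0.0115 and 0.0235 m and x of brick_c in the frame of blue_tray_in between -0.062 and 0.062 m and y of brick_c in the frame of blue_tray_in between -0.036 and 0.036 m and z of brick_c in the frame of blue_tray_in between 0.003 and 0.015 m and x of stamp_c in the frame of grey_tray_in between -0.062 and 0.062 m and y of stamp_c in the frame of grey_tray_in between -0.036 and 0.036 m and z of stamp_c in the frame of grey_tray_in between 0.027 and 0.039 m and distance of pad_c from where it was at the start of the episode below 0.02 m); the robot touches nothing.
It also fails if it takes over 128 s, if anything falls off the work surface, if the arm or the gripper's body presses on something with over 40 N, if the wrist force passes 120 N, or if a joint passes its speed limit or range.

## Working session

There is one attempt and no reset: what is moved stays moved. The work goes in short steps, Python scripts to look and compute and a tool call to move; the robot and the scene stay as the last step left them, time stands still between calls to the robot, and variables do not carry over. Pictures are saved under pics/ and viewed, at most 14 in all, crops included, and the job is handed in when it is done.

Besides the shell and the picture viewer there is one more tool, called after "Emit:" by a JSON object that holds its "fn" and its "kwargs", one argument or row to a line. drive_tool: Moves the arm, as the interface text tells. Shifts and turns lie within -1 to 1; 1 stands for 250 mm of shift or 0.5 rad of turn. Its arguments: {"type":"object","properties":{"slide":{"type":"array","items":{"type":"array","items":{"type":"number"}}},"rotation":{"type":"array","items":{"type":"array","items":{"type":"number"}}},"gripper":{"type":"number"}},"required":["slide","rotation"]}

```bash
mkdir -p pics; ls -R . | head -30
cat > h.py <<'E'
import numpy as np, cv2
from scipy.spatial.transform import Rotation as R
from workcell import bot
def shot(name,fn=None):
    c=bot.camera(name); np.savez(f'{name}.npz',**{k:v for k,v in c.items()})
    if fn: cv2.imwrite('pics/'+fn,c['image'][:,:,::-1])
    return c
def load(name): return dict(np.load(f'{name}.npz'))
def ray(c,u,v):
    K=c['camera_matrix']; d=np.array([(u-K[0,2])/K[0,0],-(v-K[1,2])/K[1,1],-1.])
    return c['xyz'],R.from_quat(c['orientation']).apply(d)
def onz(c,u,v,z):
    o,d=ray(c,u,v); return o+d*(z-o[2])/d[2]
def cloud(c):
    K=c['camera_matrix']; v,u=np.mgrid[:384,:512]; z=c['z_map']
    p=np.stack([(u-K[0,2])/K[0,0]*z,-(v-K[1,2])/K[1,1]*z,-z],-1)
    return R.from_quat(c['orientation']).apply(p.reshape(-1,3)).reshape(384,512,3)+c['xyz']
E
python3 - <<'E'
from h import *
o=bot.get_obs(); print(o)
for n in('scene','top'):
    c=shot(n,n+'0.png'); print(n,c['camera_matrix'],c['xyz'],c['orientation'],[k for k in c])
E
```

```text
.:
pics

./pics:
{'clock': 0.0, 'joint_pos': array([-1.26497220e+00,  2.41410677e-01,  3.71352772e-03,  1.33516654e+00,
       -1.12478232e-05,  1.57077357e+00]), 'joint_vel': array([-0.00102875, -0.00182343, -0.00032744, -0.00075435,  0.00032623,
       -0.00044913]), 'tau': array([ 2.50549274e-04, -3.72320974e+01,  2.52405828e+01,  1.71649747e-02,
       -2.04296407e-05, -2.16965752e-06]), 'eef_pos': array([ 0.15034842, -0.47620545,  0.23041   ]), 'tool_rot': array([ 9.88329451e-01,  1.52328028e-01, -1.62993971e-04, -1.02076659e-03]), 'ft_force': array([ 0.18178765,  0.30971153, -0.12721101]), 'ft_torque': array([ 0.00668674,  0.01641309, -0.05814   ]), 'grasp_force': 0.0, 'grip_width': 0.08552086303312945}
scene [[455.28679617   0.         256.10805455]
 [  0.         455.28679617 189.99356377]
 [  0.           0.           1.        ]] [0.06415749 0.62282549 0.50671047] [-0.13208466  0.49602668  0.82584516 -0.23343297] ['image', 'z_map', 'camera_matrix', 'xyz', 'orientation']
top [[485.5180447    0.         257.44744448]
 [  0.         485.5180447  187.42170849]
 [  0.           0.           1.        ]] [ 0.23878794 -0.06717856  1.16200918] [-0.07775894  0.08190978  0.72936384 -0.674739  ] ['image', 'z_map', 'camera_matrix', 'xyz', 'orientation']
```

View pics/top0.png

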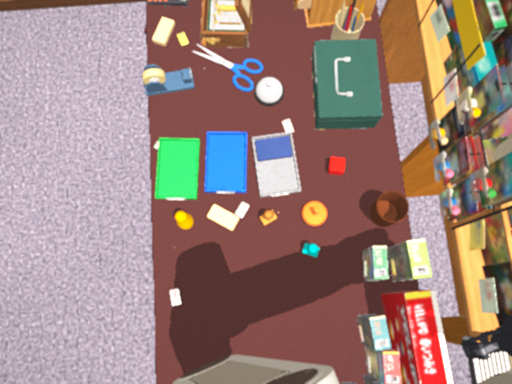

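View pics/scene0.png

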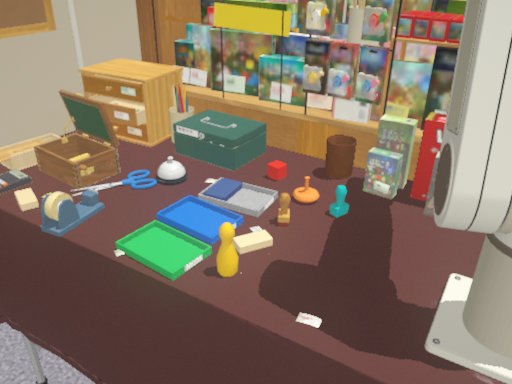

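The top view shows, at pixels (col, row): green tray (178,168), blue (226,162), grey (276,163) with the pad at its far end, cube (337,165), skittle (183,220), brick (223,217) with a paper label beside it, stamp (269,215), top (315,213) and the turquoise decoy (311,249). The scene view agrees with this.

```bash
cat > seg.py <<'E'
from h import *
c=load('top'); P=cloud(c); hsv=cv2.cvtColor(c['image'],cv2.COLOR_RGB2HSV)
def seg(name,box,lo,hi,z,zmin=None,c=c,P=P,hsv=hsv):
    m=cv2.inRange(hsv,np.array(lo),np.array(hi)); k=np.zeros_like(m); x0,y0,x1,y1=box; k[y0:y1,x0:x1]=m[y0:y1,x0:x1]
    if zmin is not None: k[P[...,2]<zmin]=0
    cs,_=cv2.findContours(k,cv2.RETR_EXTERNAL,cv2.CHAIN_APPROX_NONE); q=max(cs,key=cv2.contourArea)
    w=np.array([onz(c,*p[0],z)[:2] for p in q],np.float32)*1000
    r=cv2.minAreaRect(w); zz=P[k>0][:,2]
    print(name,len(q),'rect c',np.round(r[0],1),'size',np.round(r[1],1),'ang',round(r[2],1),'z pct',np.round(np.percentile(zz,[5,50,95])*1000,1))
    return w
if __name__=='__main__':
    seg('green',(150,130,205,205),(50,120,60),(75,255,255),.016)
    seg('blue',(202,125,250,198),(98,150,60),(115,255,255),.016)
    seg('grey',(250,128,304,200),(0,0,90),(180,90,255),.016)
    seg('pad',(250,128,304,180),(108,80,30),(125,255,200),.02)
    seg('cube',(322,150,352,180),(0,150,80),(8,255,255),.035)
    seg('cube2',(322,150,352,180),(170,150,80),(180,255,255),.035)
    seg('skittle',(168,205,200,235),(20,150,100),(32,255,255),.05)
    seg('brick',(200,198,240,236),(10,30,120),(30,140,255),.018)
    seg('stamp',(256,202,284,228),(8,90,60),(25,255,255),.033)
    seg('top',(298,196,334,230),(5,150,80),(20,255,255),.024)
    seg('skhead',(168,205,200,235),(20,150,100),(32,255,255),.088,.07)
    seg('sthead',(256,202,284,228),(5,60,60),(25,255,255),.056,.04)
    seg('tstem',(298,196,334,230),(5,100,80),(25,255,255),.057,.035)
    for n,u,v in(('tab',240,240),('tab',290,240)): print(n,P[v,u])
    im=c['image'][195:260,150:360,::-1]; cv2.imwrite('pics/crop0.png',cv2.resize(im,None,fx=3.8,fy=3.8,interpolation=cv2.INTER_NEAREST))
E
python3 seg.py
```

```text
green 199 rect c [567.4 107.9] size [103.1 155.7] ang 84.2 z pct [-0.5  3.7 15.5]
blue 196 rect c [573.1 -11.5] size [100.2 152.8] ang 85.5 z pct [-0.3  3.7 15.6]
grey 213 rect c [ 561.8 -135.1] size [171.1 110.7] ang 3.0 z pct [-1.7  3.9 17. ]
pad 164 rect c [ 597.9 -130.9] size [52.7 85.2] ang 4.0 z pct [16.  19.5 23.7]
cube 61 rect c [ 537.1 -277.8] size [40.9 47.3] ang 83.2 z pct [-1.4 32.9 37.2]Traceback (most recent call last):
  File "seg.py", line 17, in <module>
    seg('cube2',(322,150,352,180),(170,150,80),(180,255,255),.035)
    ~~~^^^^^^^^^^^^^^^^^^^^^^^^^^^^^^^^^^^^^^^^^^^^^^^^^^^^^^^^^^^
  File "seg.py", line 6, in seg
    cs,_=cv2.findContours(k,cv2.RETR_EXTERNAL,cv2.CHAIN_APPROX_NONE); q=max(cs,key=cv2.contourArea)
                                                                        ~~~^^^^^^^^^^^^^^^^^^^^^^^^
ValueError: max() iterable argument is empty
```

```bash
sed -i "/cube2/d; s/(8,255,255),.035)/(8,255,255),.035,.026)/; s/(180,90,255),.016)/(180,90,255),.016,.010)/; s/,.018)$/,.018,.010)/" seg.py; python3 seg.py
```

```text
green 199 rect c [567.4 107.9] size [103.1 155.7] ang 84.2 z pct [-0.5  3.7 15.5]
blue 196 rect c [573.1 -11.5] size [100.2 152.8] ang 85.5 z pct [-0.3  3.7 15.6]
grey 197 rect c [ 557.7 -133.5] size [155.1  99.8] ang 3.7 z pct [10.9 15.2 20.4]
pad 164 rect c [ 597.9 -130.9] size [52.7 85.2] ang 4.0 z pct [16.  19.5 23.7]
cube 55 rect c [ 539.3 -278.9] size [35.7 37. ] ang 78.1 z pct [29.  34.2 37.7]
skittle 47 rect c [432.4  93.4] size [45.3 32.4] ang 41.4 z pct [28.6 55.9 98.5]
brick 27 rect c [425.1 -28.3] size [11.9 26.5] ang 86.2 z pct [11.5 15.4 19.5]
stamp 48 rect c [ 427. -102.] size [33.8 40.6] ang 26.2 z pct [-2.3 21.4 65.5]
top 74 rect c [ 427.9 -213.3] size [61.7 62.6] ang 22.0 z pct [-3.3 13.7 25. ]
skhead 32 rect c [432.4  93.8] size [24.7 25.3] ang 87.5 z pct [81.9 93.6 99.3]
sthead 28 rect c [ 427.2 -103. ] size [21.7 23. ] ang 59.0 z pct [55.8 62.1 66.7]
tstem 13 rect c [ 428.8 -214.4] size [9.2 9.6] ang 84.1 z pct [  46.5   55.8 1162. ]
tab [ 0.3801013  -0.03286396  0.00080109]
tab [ 0.37138192 -0.15259666 -0.00433085]
```

View pics/crop0.png

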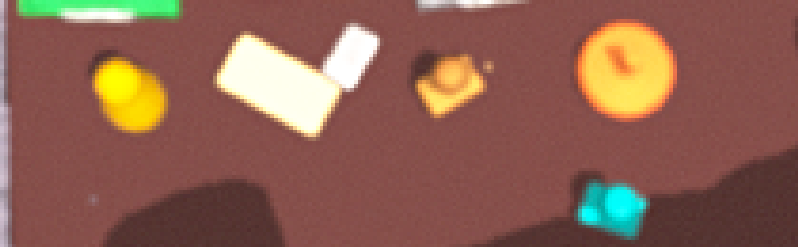

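The crop shows the brick (about 60° in world yaw) with the label touching its right corner, then the stamp, the top and the decoy, all clear of each other.

```bash
cat > go.py <<'E'
import sys; from h import *
def go(x,y,z,yaw,o=None):
    o=o or bot.get_obs(); r=R.from_quat(o['tool_rot']); t=R.from_euler('zx',[yaw,180],degrees=True)
    a=R.from_euler('zx',[yaw+180,180],degrees=True)
    s=r.inv().apply(np.array([x,y,z])-o['eef_pos'])/.25
    print('slide',np.round(s,3),'rot',np.round((r.inv()*t).as_rotvec()/.5,3),'alt',np.round((r.inv()*a).as_rotvec()/.5,2)[2],'t',o['clock'])
if __name__=='__main__': go(*map(float,sys.argv[1:]))
E
python3 - <<'E'
import seg; from seg import *
w=seg.seg('brick',(200,198,242,236),(0,0,170),(180,140,255),.018,.008)
z=P[...,2]
for lo,hi,h in((.012,.032,.022),):
    h2=hsv.copy(); h2[(z>hi)]=0
    seg.seg('foot',(256,202,284,228),(5,40,60),(25,255,255),h,lo,hsv=h2)
E
python3 go.py .5393 -.2789 .12 -11.9; python3 go.py .425 -.015 .12 60
```

```text
slide [ 1.721 -0.284  0.443] rot [-0.004  0.     0.196] alt -6.09 t 0.1
slide [ 1.603 -1.428  0.445] rot [-0.003  0.003  2.706] alt -3.58 t 0.1Traceback (most recent call last):
  File "<stdin>", line 2, in <module>
AttributeError: 'function' object has no attribute 'seg'
```

```bash
sed -i "s/'zx'/'ZX'/g" go.py
python3 - <<'E'
from seg import *
w=seg('brick',(200,198,242,236),(0,0,170),(180,140,255),.018,.008)
z=P[...,2]
h2=hsv.copy(); h2[z>.032]=0
seg('foot',(256,202,284,228),(5,40,60),(25,255,255),.022,.012,hsv=h2)
E
python3 go.py .5393 -.2789 .12 -11.9; python3 go.py .425 -.015 .12 60
```

```text
brick 73 rect c [436.3   3.9] size [70.6 35.5] ang 56.5 z pct [12.6 16.5 19.9]
foot 52 rect c [ 426.2 -103.6] size [23.9 36.4] ang 24.4 z pct [15.8 20.4 23.6]
slide [ 1.721 -0.284  0.443] rot [-4.000e-03  1.000e-03  1.027e+00] alt -5.26 t 0.1
slide [ 1.603 -1.428  0.445] rot [-4.000e-03 -1.000e-03 -1.483e+00] alt 4.8 t 0.1
```

Run:
```python
from h import *
P=cloud(load('top')); z=P[...,2]
for r in range(190,380,15): print(r,[(c,int(z[r,c]*1000),int(P[r,c,0]*1000),int(P[r,c,1]*1000)) for c in range(345,446,15)])
S=cloud(load('scene'))
m=(S[...,2]>.15)&(S[...,0]>.05)&(S[...,0]<.6)&(S[...,1]>-.6)&(S[...,1]<-.1); q=S[m]
print(np.round(np.percentile(q,[0,5,50,95,100],axis=0),3))
```

```text
190 [(345, -3, 483, -298), (360, -3, 480, -335), (375, -1, 477, -371), (390, 0, 474, -408), (405, -582, 587, -633), (420, -600, 586, -695), (435, -630, 588, -762)]
205 [(345, 0, 445, -293), (360, -3, 443, -330), (375, 72, 427, -347), (390, 6, 435, -400), (405, 78, 420, -414), (420, -734, 552, -733), (435, -727, 547, -790)]
220 [(345, -1, 408, -289), (360, -1, 406, -325), (375, 27, 399, -354), (390, 4, 399, -396), (405, 2, 397, -433), (420, -733, 493, -724), (435, -737, 488, -784)]
235 [(345, -2, 372, -285), (360, 0, 369, -320), (375, 0, 367, -356), (390, -1, 364, -392), (405, -2, 361, -429), (420, -734, 434, -715), (435, -722, 428, -769)]
250 [(345, 1, 336, -280), (360, -3, 334, -317), (375, 100, 323, -327), (390, 33, 325, -378), (405, 139, 315, -380), (420, 160, 311, -404), (435, -723, 371, -760)]
265 [(345, -1, 301, -276), (360, 0, 299, -312), (375, 99, 291, -323), (390, 6, 293, -380), (405, 120, 285, -381), (420, 159, 281, -400), (435, -729, 314, -753)]
280 [(345, -1, 267, -272), (360, -1, 264, -307), (375, 17, 261, -338), (390, -4, 258, -379), (405, -2, 256, -413), (420, -731, 26
[... 421 characters left out ...]
9, -298), (390, 32, 160, -355), (405, 158, 166, -353), (420, 185, 166, -374), (435, 191, 164, -401)]
340 [(345, -3, 132, -257), (360, -2, 129, -291), (375, 136, 140, -294), (390, 16, 126, -355), (405, 140, 136, -354), (420, 190, 139, -368), (435, 188, 136, -397)]
355 [(345, -2, 100, -253), (360, 0, 97, -286), (375, 102, 107, -298), (390, 163, 113, -314), (405, 117, 104, -356), (420, 188, 111, -364), (435, 187, 109, -393)]
370 [(345, 0, 68, -249), (360, 0, 65, -282), (375, 87, 76, -297), (390, 169, 86, -308), (405, 102, 73, -356), (420, 189, 85, -360), (435, 188, 83, -389)]
[[ 0.188 -0.599  0.15 ]
 [ 0.225 -0.57   0.162]
 [ 0.371 -0.486  0.262]
 [ 0.549 -0.385  0.378]
 [ 0.589 -0.345  0.404]]
```

Emit:
{"fn": "drive_tool", "kwargs": {
  "slide": [
    [0,0,-0.16],
    [0.1,-0.02,-0.2],
    [0.3,-0.05,-0.2],
    [0.5,-0.08,-0.2],
    [0.7,-0.11,-0.2],
    [0.85,-0.14,-0.2],
    [0.95,-0.16,-0.2],
    [0.95,-0.16,-0.2]
  ],
  "rotation": [
    [0,0,0],
    [0,0,0.1],
    [0,0,0.3],
    [0,0,0.5],
    [0,0,0.7],
    [0,0,0.9],
    [0,0,1],
    [0,0,1]
  ],
  "gripper": 0.75
}}

```text
clock: 1.1
eef_pos: [0.3661, -0.366, 0.2806]
tool_rot: [0.995, -0.095, -0.001, -0.0]
ft_force: [-0.6, 0.8, 0.1]
grip_width: 0.0641
grasp_force: 0.0
```

```bash
python3 go.py .5393 -.2789 .06 -11.9
```

```text
slide [ 0.615 -0.473  0.882] rot [-0.002  0.002  0.034] alt -6.25 t 1.1
```

Emit:
{"fn": "drive_tool", "kwargs": {
  "slide": [
    [0.15,-0.12,0],
    [0.3,-0.24,0.05],
    [0.45,-0.36,0.15],
    [0.57,-0.45,0.3],
    [0.615,-0.473,0.5],
    [0.615,-0.473,0.7],
    [0.615,-0.473,0.882],
    [0.615,-0.473,0.882]
  ],
  "rotation": [
    [0,0,0],
    [0,0,0.034],
    [0,0,0.034],
    [0,0,0.034],
    [0,0,0.034],
    [0,0,0.034],
    [0,0,0.034],
    [0,0,0.034]
  ]
}}

```text
clock: 2.1
eef_pos: [0.5343, -0.2797, 0.0564]
tool_rot: [0.994, -0.106, -0.005, -0.002]
ft_force: [-0.1, -0.7, -0.6]
grip_width: 0.0644
grasp_force: 0.0
```

```bash
python3 go.py .5393 -.2789 .005 -11.9;python3 -c "
from h import *
c=shot('top'); i=c['image'][130:200,300:380,::-1]; cv2.imwrite('pics/c1.png',cv2.resize(i,None,fx=6,fy=6))"
```

```text
slide [ 0.021 -0.007  0.205] rot [-0.005  0.021 -0.008] alt 6.27 t 2.1
```

View pics/c1.png

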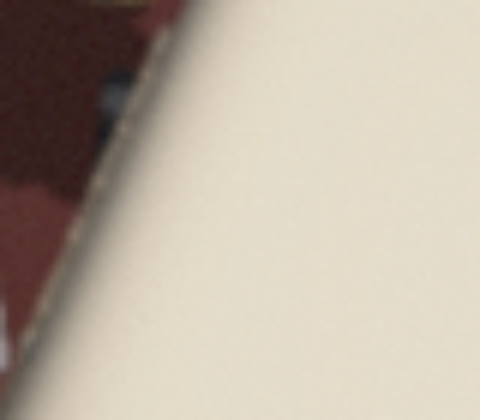

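The arm hides the cube from the top camera, so I'll check with the scene camera once it's gripped.

Emit:
{"fn": "drive_tool", "kwargs": {
  "slide": [
    [0,0,0],
    [0,0,0],
    [0.0,0.0,0.08],
    [0.0,0.0,0.14],
    [0,0,0.18],
    [0,0,0.2],
    [0,0,0.2],
    [0,0,0.2]
  ],
  "rotation": [
    [0,0,0],
    [0,0,0],
    [0,0,0],
    [0,0,0],
    [0,0,0],
    [0,0,0],
    [0,0,0],
    [0,0,0]
  ]
}}

```text
clock: 3.15
eef_pos: [0.539, -0.281, 0.0113]
tool_rot: [0.994, -0.105, 0.0, 0.0]
ft_force: [0.3, 0.3, -0.1]
grip_width: 0.0637
grasp_force: 0.0
```

Emit:
{"fn": "drive_tool", "kwargs": {
  "slide": [
    [0,0,0],
    [0,0,0],
    [0,0,0],
    [0,0,0],
    [0,0,0],
    [0,0,0],
    [0,0,0],
    [0,0,0]
  ],
  "rotation": [
    [0,0,0],
    [0,0,0],
    [0,0,0],
    [0,0,0],
    [0,0,0],
    [0,0,0],
    [0,0,0],
    [0,0,0]
  ],
  "gripper": 0
}}

```text
clock: 4.15
eef_pos: [0.5392, -0.2811, 0.0115]
tool_rot: [0.994, -0.105, 0.001, 0.0]
ft_force: [-0.3, -0.6, 5.3]
grip_width: 0.0339
grasp_force: 61.0
```

Run:
```python
from go import *
import numpy as np
def tr(c,deg,dx,dy=0):
    a=np.radians(deg); return c+np.array([np.cos(a)*dx-np.sin(a)*dy,np.sin(a)*dx+np.cos(a)*dy])
g=np.array([.5674,.1079]);b=np.array([.5731,-.0115]);y=np.array([.5577,-.1335])
print('cube',tr(b,-4.5,-.038),'brick',tr(b,-4.5,.031),'stamp',tr(y,4,-.034),'top',tr(g,-5.8,.03),'skit',tr(g,-5.8,-.04))
go(*tr(b,-4.5,-.038),.10,-4.5)
```

```text
cube [ 0.53521714 -0.00851855] brick [ 0.60400444 -0.01393223] stamp [ 0.52378282 -0.13587172] top [0.59724642 0.10486831] skit [0.52760477 0.11194225]
slide [-0.244 -1.063 -0.355] rot [ 0.001 -0.003 -0.265] alt 6.02 t 4.15
```

Emit:
{"fn": "drive_tool", "kwargs": {
  "slide": [
    [0,0,-0.12],
    [0,0,-0.3],
    [-0.05,-0.15,-0.355],
    [-0.1,-0.33,-0.355],
    [-0.15,-0.53,-0.355],
    [-0.2,-0.73,-0.355],
    [-0.23,-0.88,-0.355],
    [-0.244,-0.98,-0.355]
  ],
  "rotation": [
    [0,0,0],
    [0,0,0],
    [0,0,-0.1],
    [0,0,-0.15],
    [0,0,-0.2],
    [0,0,-0.265],
    [0,0,-0.265],
    [0,0,-0.265]
  ]
}}

```text
clock: 5.15
eef_pos: [0.529, -0.0332, 0.0989]
tool_rot: [0.999, -0.033, -0.001, -0.003]
ft_force: [0.6, -0.1, -0.4]
grip_width: 0.0341
grasp_force: 60.4
```

```bash
python3 go.py .5352 -.0085 .017 -4.5
```

```text
slide [ 0.019 -0.098  0.328] rot [-0.011  0.004  0.026] alt -6.26 t 5.15
```

Emit:
{"fn": "drive_tool", "kwargs": {
  "slide": [
    [0,-0.05,0.05],
    [0,-0.085,0.12],
    [0,-0.085,0.2],
    [0,-0.085,0.25],
    [0,-0.085,0.29],
    [0,-0.085,0.31],
    [0,-0.085,0.323],
    [0,-0.085,0.328]
  ],
  "rotation": [
    [0,0,0],
    [0,0,0],
    [0,0,0],
    [0,0,0],
    [0,0,0],
    [0,0,0],
    [0,0,0],
    [0,0,0]
  ]
}}

```text
clock: 6.15
eef_pos: [0.5311, -0.0242, 0.0179]
tool_rot: [1.0, -0.026, 0.0, -0.007]
ft_force: [0.1, -0.0, -1.2]
grip_width: 0.0336
grasp_force: 60.4
```

Emit:
{"fn": "drive_tool", "kwargs": {
  "slide": [
    [0,0,0],
    [0,0,0],
    [0,0,0],
    [0,0,0],
    [0,0,0],
    [0,0,-0.1],
    [0,0,-0.25],
    [0,0,-0.4]
  ],
  "rotation": [
    [0,0,0],
    [0,0,0],
    [0,0,0],
    [0,0,0],
    [0,0,0],
    [0,0,0],
    [0,0,0],
    [0,0,0]
  ],
  "gripper": 0.6
}}

```text
clock: 7.15
eef_pos: [0.5304, -0.0256, 0.1185]
tool_rot: [1.0, -0.026, -0.0, -0.007]
ft_force: [0.4, -0.6, -0.5]
grip_width: 0.0515
grasp_force: 0.0
```

```bash
python3 go.py .4363 .0039 .06 56.5
```

```text
slide [-0.382 -0.095  0.236] rot [-0.026 -0.013 -2.077] alt 4.21 t 7.15
```

Emit:
{"fn": "drive_tool", "kwargs": {
  "slide": [
    [-0.06,-0.02,0],
    [-0.16,-0.05,0],
    [-0.28,-0.08,0],
    [-0.36,-0.095,0],
    [-0.382,-0.095,0],
    [-0.382,-0.095,0],
    [-0.382,-0.095,0],
    [-0.382,-0.095,0]
  ],
  "rotation": [
    [0,0,-0.1],
    [0,0,-0.35],
    [0,0,-0.65],
    [0,0,-0.9],
    [0,0,-1],
    [0,0,-1],
    [0,0,-1],
    [0,0,-1]
  ],
  "gripper": 0.75
}}

```text
clock: 8.15
eef_pos: [0.4371, 0.003, 0.118]
tool_rot: [0.975, 0.222, 0.002, -0.007]
ft_force: [0.1, 0.3, 0.2]
grip_width: 0.0644
grasp_force: 0.0
```

```bash
python3 go.py .4363 .0039 .06 56.5; python3 -c "
from h import *
c=shot('scene','s1.png')"
```

```text
slide [-0.003 -0.002  0.232] rot [-0.02  -0.02  -1.079] alt 5.2 t 8.15
```

View pics/s1.png

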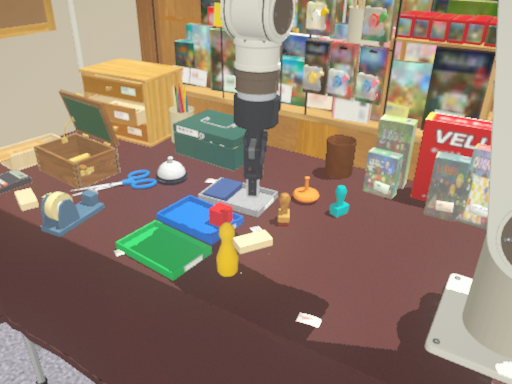

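The scene view shows the cube sitting in the blue tray at (221,214). The gripper is above the brick, which is at (252,241).

Emit:
{"fn": "drive_tool", "kwargs": {
  "slide": [
    [0,0,0.02],
    [0,0,0.05],
    [0,0,0.1],
    [0,0,0.15],
    [-0.003,-0.002,0.2],
    [-0.003,-0.002,0.23],
    [-0.003,-0.002,0.23],
    [-0.003,-0.002,0.23]
  ],
  "rotation": [
    [0,0,-0.3],
    [0,0,-0.6],
    [0,0,-0.8],
    [-0.02,-0.01,-1],
    [-0.02,-0.01,-1],
    [-0.02,-0.01,-1],
    [-0.02,-0.01,-1],
    [-0.02,-0.01,-1]
  ]
}}

```text
clock: 9.2
eef_pos: [0.4362, 0.004, 0.0608]
tool_rot: [0.89, 0.456, 0.002, -0.001]
ft_force: [-0.5, -0.7, 0.2]
grip_width: 0.0642
grasp_force: 0.0
```

```bash
python3 go.py .4363 .0039 .003 56.5
```

```text
slide [-0.001  0.     0.231] rot [ 0.003 -0.01  -0.079] alt 6.2 t 9.2
```

Emit:
{"fn": "drive_tool", "kwargs": {
  "slide": [
    [0,0,0.03],
    [0,0,0.08],
    [0,0,0.14],
    [0,0,0.19],
    [0,0,0.22],
    [0,0,0.231],
    [0,0,0.231],
    [0,0,0.231]
  ],
  "rotation": [
    [0,0,-0.05],
    [0,-0.01,-0.079],
    [0,-0.01,-0.079],
    [0,-0.01,-0.079],
    [0,-0.01,-0.079],
    [0,-0.01,-0.079],
    [0,-0.01,-0.079],
    [0,-0.01,-0.079]
  ]
}}

```text
clock: 10.2
eef_pos: [0.4364, 0.0042, 0.0032]
tool_rot: [0.881, 0.474, 0.0, 0.001]
ft_force: [-1.0, 0.0, 0.3]
grip_width: 0.0639
grasp_force: 0.0
```

Emit:
{"fn": "drive_tool", "kwargs": {
  "slide": [
    [0,0,0],
    [0,0,0],
    [0,0,0],
    [0,0,0],
    [0,0,0],
    [0,0,0],
    [0,0,0],
    [0,0,0]
  ],
  "rotation": [
    [0,0,0],
    [0,0,0],
    [0,0,0],
    [0,0,0],
    [0,0,0],
    [0,0,0],
    [0,0,0],
    [0,0,0]
  ],
  "gripper": 0
}}

```text
clock: 11.2
eef_pos: [0.4364, 0.0042, 0.0034]
tool_rot: [0.881, 0.474, 0.0, 0.001]
ft_force: [-1.2, -0.4, 5.4]
grip_width: 0.0334
grasp_force: 60.3
```

```bash
python3 go.py .604 -.0139 .09 -4.5
```

```text
slide [ 0.309  0.6   -0.345] rot [ 3.000e-03 -2.000e-03  2.131e+00] alt -4.15 t 11.2
```

Emit:
{"fn": "drive_tool", "kwargs": {
  "slide": [
    [0,0,-0.12],
    [0,0,-0.28],
    [0.02,0.04,-0.345],
    [0.08,0.14,-0.345],
    [0.14,0.27,-0.345],
    [0.2,0.4,-0.345],
    [0.25,0.5,-0.345],
    [0.27,0.53,-0.345]
  ],
  "rotation": [
    [0,0,0],
    [0,0,0],
    [0,0,0.2],
    [0,0,0.4],
    [0,0,0.6],
    [0,0,0.8],
    [0,0,0.95],
    [0,0,1]
  ]
}}

```text
clock: 12.2
eef_pos: [0.5847, -0.0126, 0.0885]
tool_rot: [0.971, 0.241, 0.0, 0.0]
ft_force: [-0.4, -0.1, -0.7]
grip_width: 0.0333
grasp_force: 59.9
```

```bash
python3 go.py .604 -.0139 .06 -4.5
```

```text
slide [0.066 0.04  0.114] rot [ 0.002 -0.     1.129] alt -5.15 t 12.2
```

Emit:
{"fn": "drive_tool", "kwargs": {
  "slide": [
    [0.02,0.01,0],
    [0.04,0.02,0],
    [0.06,0.04,0],
    [0.066,0.04,0],
    [0.066,0.04,0.03],
    [0.066,0.04,0.06],
    [0.066,0.04,0.09],
    [0.066,0.04,0.11]
  ],
  "rotation": [
    [0,0,0.2],
    [0,0,0.45],
    [0,0,0.7],
    [0,0,0.9],
    [0,0,1],
    [0,0,1],
    [0,0,1],
    [0,0,1]
  ]
}}

```text
clock: 13.2
eef_pos: [0.6024, -0.0135, 0.0608]
tool_rot: [1.0, -0.006, -0.0, 0.0]
ft_force: [0.1, -1.5, -0.4]
grip_width: 0.0336
grasp_force: 59.9
```

```bash
python3 go.py .604 -.0139 .0085 -4.5
```

```text
slide [0.007 0.001 0.209] rot [0.002 0.001 0.132] alt -6.15 t 13.2
```

Emit:
{"fn": "drive_tool", "kwargs": {
  "slide": [
    [0.007,0,0.03],
    [0.007,0,0.08],
    [0.007,0,0.13],
    [0.007,0,0.17],
    [0.007,0,0.195],
    [0.007,0,0.205],
    [0.007,0,0.209],
    [0.007,0,0.209]
  ],
  "rotation": [
    [0,0,0.1],
    [0,0,0.132],
    [0,0,0.132],
    [0,0,0.132],
    [0,0,0.132],
    [0,0,0.132],
    [0,0,0.132],
    [0,0,0.132]
  ]
}}

```text
clock: 14.2
eef_pos: [0.6042, -0.029, 0.0097]
tool_rot: [1.0, -0.026, 0.001, -0.006]
ft_force: [0.6, -0.1, -0.5]
grip_width: 0.0336
grasp_force: 59.8
```

Emit:
{"fn": "drive_tool", "kwargs": {
  "slide": [
    [0,0,0],
    [0,0,0],
    [0,0,0],
    [0,0,-0.02],
    [0,0,-0.1],
    [0,0,-0.2],
    [0,0,-0.35],
    [0,0,-0.45]
  ],
  "rotation": [
    [0,0,0],
    [0,0,0],
    [0,0,0],
    [0,0,0],
    [0,0,0],
    [0,0,0],
    [0,0,0],
    [0,0,0]
  ],
  "gripper": 0.55
}}

```text
clock: 15.2
eef_pos: [0.6044, -0.0316, 0.1241]
tool_rot: [1.0, -0.027, 0.002, -0.004]
ft_force: [0.0, 0.8, -0.3]
grip_width: 0.0468
grasp_force: 0.0
```

```bash
python3 go.py .4266 -.1034 .12 4
```

```text
slide [-0.695  0.325  0.012] rot [-0.018 -0.007 -0.247] alt 6.04 t 15.2
```

```bash
python3 -c "
from h import *
print(np.round(bot.get_obs()['joint_pos'],3))
c=shot('scene'); i=c['image'][150:300,100:360,::-1]; cv2.imwrite('pics/s2.png',cv2.resize(i,None,fx=3,fy=3))"
```

```text
[-0.057  0.507  0.113  1.174  0.009  3.138]
```

View pics/s2.png

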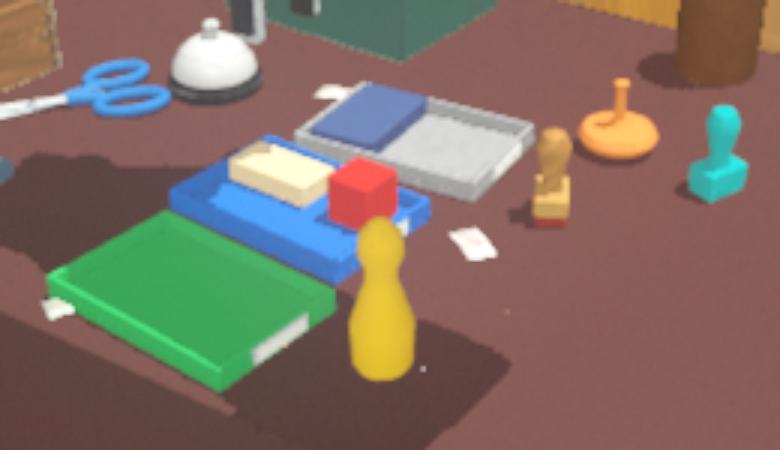

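The scene crop shows the brick and cube in the blue tray, the skittle in front, and the stamp and top standing. Joint 6 is at its limit, so from here I'll use larger yaws.

Emit:
{"fn": "drive_tool", "kwargs": {
  "slide": [
    [-0.1,0.04,0],
    [-0.25,0.11,0],
    [-0.42,0.2,0],
    [-0.58,0.27,0],
    [-0.66,0.31,0],
    [-0.695,0.325,0.01],
    [-0.695,0.325,0.01],
    [-0.695,0.325,0.01]
  ],
  "rotation": [
    [0,0,-0.15],
    [0,0,-0.4],
    [0,0,-0.7],
    [0,0,-0.9],
    [-0.02,-0.01,-0.98],
    [-0.02,-0.01,-0.98],
    [-0.02,-0.01,-0.98],
    [-0.02,-0.01,-0.98]
  ],
  "gripper": 0.6
}}

```text
clock: 16.25
eef_pos: [0.4271, -0.1023, 0.1184]
tool_rot: [0.976, 0.217, -0.0, -0.0]
ft_force: [0.1, -0.5, 0.3]
grip_width: 0.0511
grasp_force: 0.0
```

```bash
python3 go.py .4266 -.1034 .026 25; python3 -c "
from seg import *
c=shot('top'); P=cloud(c); hsv=cv2.cvtColor(c['image'],cv2.COLOR_RGB2HSV)
seg('brick',(205,128,248,175),(0,0,150),(180,140,255),.022,.010,c=c,P=P,hsv=hsv)
seg('cube',(205,128,248,200),(0,150,80),(8,255,255),.039,.03,c=c,P=P,hsv=hsv)"
```

```text
slide [-0.003  0.004  0.37 ] rot [-0.002  0.002  0.002] alt -6.28 t 16.25
brick 166 rect c [596.8 -38.7] size [ 54.4 117.8] ang 85.8 z pct [ 17.1  24.6 586.9]
cube 38 rect c [529.8 -23. ] size [19.2 29.6] ang 85.5 z pct [35.3 37.8 41.3]
```

Arm occlusion again; I'll check the blue tray later.

Emit:
{"fn": "drive_tool", "kwargs": {
  "slide": [
    [-0.003,0.004,0.06],
    [-0.003,0.004,0.13],
    [-0.003,0.004,0.2],
    [-0.003,0.004,0.27],
    [-0.003,0.004,0.32],
    [-0.003,0.004,0.355],
    [-0.003,0.004,0.37],
    [-0.003,0.004,0.37]
  ],
  "rotation": [
    [0,0,0],
    [0,0,0],
    [0,0,0],
    [0,0,0],
    [0,0,0],
    [0,0,0],
    [0,0,0],
    [0,0,0]
  ]
}}

```text
clock: 17.3
eef_pos: [0.4257, -0.1034, 0.0259]
tool_rot: [0.976, 0.217, -0.001, -0.001]
ft_force: [0.3, -0.5, -0.3]
grip_width: 0.0515
grasp_force: 0.0
```

Emit:
{"fn": "drive_tool", "kwargs": {
  "slide": [
    [0,0,0],
    [0,0,0],
    [0,0,0],
    [0,0,0],
    [0,0,0],
    [0,0,0],
    [0,0,0],
    [0,0,0]
  ],
  "rotation": [
    [0,0,0],
    [0,0,0],
    [0,0,0],
    [0,0,0],
    [0,0,0],
    [0,0,0],
    [0,0,0],
    [0,0,0]
  ],
  "gripper": 0
}}

```text
clock: 18.3
eef_pos: [0.426, -0.1034, 0.0264]
tool_rot: [0.976, 0.217, -0.0, -0.001]
ft_force: [-0.3, 2.1, 5.6]
grip_width: 0.021
grasp_force: 58.6
```

```bash
python3 go.py .5238 -.1359 .08 4; python3 go.py .5238 -.1359 .08 25; python3 -c "
from h import *
c=shot('scene'); i=c['image'][150:250,220:360,::-1]; cv2.imwrite('pics/s3.png',cv2.resize(i,None,fx=4,fy=4))"
```

```text
slide [ 0.299  0.283 -0.215] rot [-0.002  0.001  0.735] alt -5.55 t 18.3
slide [ 0.299  0.283 -0.215] rot [-0.002  0.001  0.002] alt -6.28 t 18.3
```

View pics/s3.png

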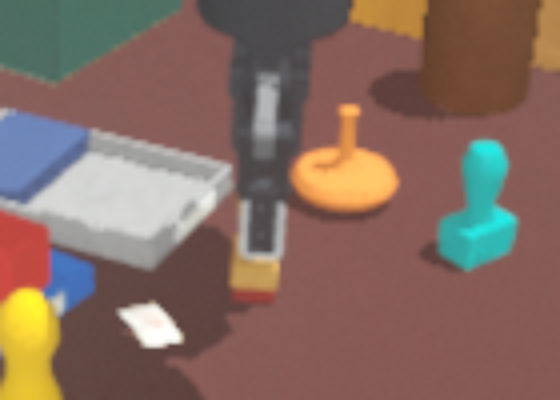

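The crop shows the stamp held upright by its handle, foot visible below the fingers, near crop (255,270).

Emit:
{"fn": "drive_tool", "kwargs": {
  "slide": [
    [0,0,-0.1],
    [0,0,-0.2],
    [0.04,0.04,-0.23],
    [0.12,0.12,-0.23],
    [0.2,0.2,-0.23],
    [0.27,0.26,-0.23],
    [0.3,0.283,-0.23],
    [0.3,0.283,-0.23]
  ],
  "rotation": [
    [0,0,0],
    [0,0,0.1],
    [0,0,0.25],
    [0,0,0.45],
    [0,0,0.65],
    [0,0,0.73],
    [0,0,0.73],
    [0,0,0.73]
  ]
}}

```text
clock: 19.35
eef_pos: [0.5233, -0.1357, 0.0826]
tool_rot: [0.999, 0.036, -0.002, -0.001]
ft_force: [-0.4, 0.6, 0.4]
grip_width: 0.021
grasp_force: 58.7
```

```bash
python3 go.py .5238 -.1359 .031 4
```

```text
slide [0.003 0.001 0.207] rot [-0.002  0.006  0.006] alt -6.28 t 19.35
```

Emit:
{"fn": "drive_tool", "kwargs": {
  "slide": [
    [0.003,0,0.04],
    [0.003,0,0.09],
    [0.003,0,0.14],
    [0.003,0,0.175],
    [0.003,0,0.195],
    [0.003,0,0.203],
    [0.003,0,0.207],
    [0.003,0,0.207]
  ],
  "rotation": [
    [0,0.006,0],
    [0,0.006,0],
    [0,0.006,0],
    [0,0.006,0],
    [0,0.006,0],
    [0,0.006,0],
    [0,0.006,0],
    [0,0.006,0]
  ]
}}

```text
clock: 20.35
eef_pos: [0.5245, -0.1358, 0.0317]
tool_rot: [0.999, 0.036, 0.001, -0.0]
ft_force: [0.7, -0.5, -0.9]
grip_width: 0.0207
grasp_force: 58.7
```

Emit:
{"fn": "drive_tool", "kwargs": {
  "slide": [
    [0,0,0],
    [0,0,0],
    [0,0,0],
    [0,0,0],
    [0,0,-0.05],
    [0,0,-0.15],
    [0,0,-0.3],
    [0,0,-0.4]
  ],
  "rotation": [
    [0,0,0],
    [0,0,0],
    [0,0,0],
    [0,0,0],
    [0,0,0],
    [0,0,0],
    [0,0,0],
    [0,0,0]
  ],
  "gripper": 0.6
}}

```text
clock: 21.35
eef_pos: [0.525, -0.136, 0.1341]
tool_rot: [0.999, 0.036, 0.002, -0.0]
ft_force: [1.0, -0.2, 0.4]
grip_width: 0.0512
grasp_force: 0.0
```

```bash
python3 go.py .4285 -.2138 .1 10
```

```text
slide [-0.408  0.283  0.135] rot [ 0.    -0.008 -0.205] alt 6.08 t 21.35
```

Emit:
{"fn": "drive_tool", "kwargs": {
  "slide": [
    [-0.06,0.04,0],
    [-0.16,0.11,0],
    [-0.28,0.19,0],
    [-0.37,0.26,0.03],
    [-0.408,0.283,0.08],
    [-0.408,0.283,0.12],
    [-0.408,0.283,0.16],
    [-0.408,0.283,0.16]
  ],
  "rotation": [
    [0,0,-0.15],
    [0,0,-0.4],
    [0,0,-0.65],
    [0,0,-0.85],
    [0,-0.008,-0.9],
    [0,-0.008,-0.9],
    [0,-0.008,-0.9],
    [0,-0.008,-0.9]
  ]
}}

```text
clock: 22.35
eef_pos: [0.4274, -0.213, 0.0905]
tool_rot: [0.966, 0.258, -0.002, -0.001]
ft_force: [-0.6, 0.5, -0.1]
grip_width: 0.0515
grasp_force: 0.0
```

```bash
python3 go.py .4285 -.2138 .028 30
python3 - <<'E'
from h import *
c=shot('scene'); i=c['image'][150:250,140:360,::-1]; cv2.imwrite('pics/s4.png',cv2.resize(i,None,fx=3.6,fy=3.6))
E
```

```text
slide [0.003 0.005 0.25 ] rot [-0.005  0.007 -0.001] alt 6.28 t 22.35
```

View pics/s4.png

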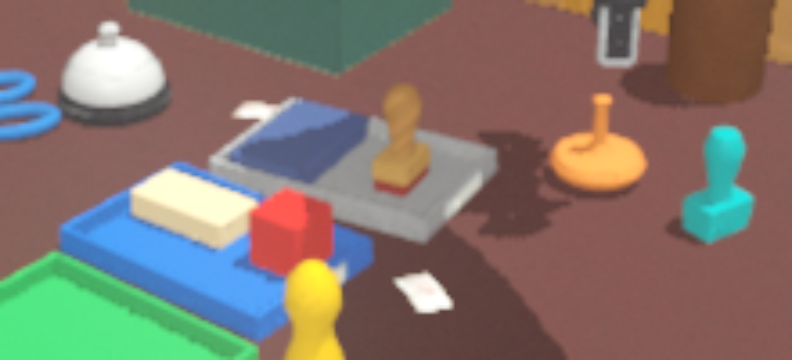

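The stamp stands upright in the grey tray at crop (400,140) with the pad undisturbed. The brick and cube lie in the blue tray.

Emit:
{"fn": "drive_tool", "kwargs": {
  "slide": [
    [0.003,0.005,0.03],
    [0.003,0.005,0.07],
    [0.003,0.005,0.12],
    [0.003,0.005,0.17],
    [0.003,0.005,0.21],
    [0.003,0.005,0.24],
    [0.003,0.005,0.25],
    [0.003,0.005,0.25]
  ],
  "rotation": [
    [0,0,0],
    [-0.004,0.006,0],
    [-0.004,0.006,0],
    [-0.004,0.006,0],
    [-0.004,0.006,0],
    [-0.004,0.006,0],
    [-0.004,0.006,0],
    [-0.004,0.006,0]
  ]
}}

```text
clock: 23.4
eef_pos: [0.4287, -0.2144, 0.0287]
tool_rot: [0.966, 0.258, 0.0, 0.0]
ft_force: [0.1, 0.1, -1.0]
grip_width: 0.0513
grasp_force: 0.0
```

Emit:
{"fn": "drive_tool", "kwargs": {
  "slide": [
    [0,0,0],
    [0,0,0],
    [0,0,0],
    [0,0,0],
    [0,0,0],
    [0,0,0],
    [0,0,0],
    [0,0,0]
  ],
  "rotation": [
    [0,0,0],
    [0,0,0],
    [0,0,0],
    [0,0,0],
    [0,0,0],
    [0,0,0],
    [0,0,0],
    [0,0,0]
  ],
  "gripper": 0
}}

```text
clock: 24.4
eef_pos: [0.429, -0.2146, 0.0291]
tool_rot: [0.966, 0.258, 0.001, 0.001]
ft_force: [-2.1, 0.2, 5.9]
grip_width: 0.0078
grasp_force: 58.7
```

```bash
python3 go.py .5972 .1049 .15 30
```

```text
slide [ 1.221 -0.771 -0.484] rot [ 0.003 -0.002 -0.003] alt 6.28 t 24.4
```

Emit:
{"fn": "drive_tool", "kwargs": {
  "slide": [
    [0,0,-0.15],
    [0,0,-0.35],
    [0.08,-0.05,-0.484],
    [0.22,-0.14,-0.484],
    [0.4,-0.25,-0.484],
    [0.58,-0.37,-0.484],
    [0.76,-0.48,-0.484],
    [0.9,-0.57,-0.484]
  ],
  "rotation": [
    [0,0,0],
    [0,0,0],
    [0,0,0],
    [0,0,0],
    [0,0,0],
    [0,0,0],
    [0,0,0],
    [0,0,0]
  ]
}}

```text
clock: 25.4
eef_pos: [0.5528, 0.0234, 0.1489]
tool_rot: [0.966, 0.259, -0.0, 0.0]
ft_force: [0.7, 0.1, 0.1]
grip_width: 0.0084
grasp_force: 58.4
```

```bash
python3 go.py .5972 .1049 .08 30
```

```text
slide [ 0.317 -0.194  0.275] rot [ 0.     0.001 -0.   ] alt 6.28 t 25.4
```

Emit:
{"fn": "drive_tool", "kwargs": {
  "slide": [
    [0.1,-0.06,0],
    [0.2,-0.12,0],
    [0.28,-0.17,0.02],
    [0.317,-0.194,0.08],
    [0.317,-0.194,0.16],
    [0.317,-0.194,0.23],
    [0.317,-0.194,0.27],
    [0.317,-0.194,0.275]
  ],
  "rotation": [
    [0,0,0],
    [0,0,0],
    [0,0,0],
    [0,0,0],
    [0,0,0],
    [0,0,0],
    [0,0,0],
    [0,0,0]
  ]
}}

```text
clock: 26.4
eef_pos: [0.596, 0.1024, 0.0796]
tool_rot: [0.966, 0.258, -0.001, 0.0]
ft_force: [0.1, 0.2, -0.3]
grip_width: 0.0079
grasp_force: 58.4
```

```bash
python3 go.py .5972 .1049 .034 30
python3 - <<'E'
from h import *
c=shot('scene'); i=c['image'][170:300,80:260,::-1]; cv2.imwrite('pics/s5.png',cv2.resize(i,None,fx=4,fy=4))
E
```

```text
slide [ 0.01  -0.006  0.182] rot [-0.     0.004 -0.004] alt 6.28 t 26.4
```

View pics/s5.png

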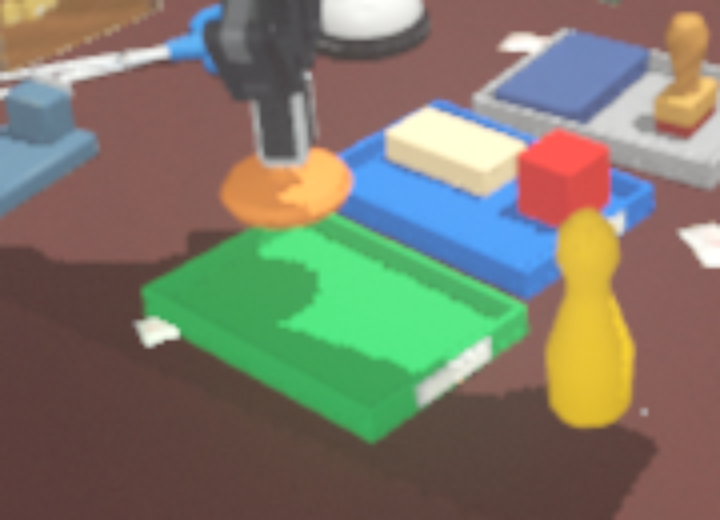

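The top is held above the green tray at crop (285,185) with a slight tilt that should level out when it's set down.

Emit:
{"fn": "drive_tool", "kwargs": {
  "slide": [
    [0.01,-0.006,0.03],
    [0.01,-0.006,0.07],
    [0.01,-0.006,0.11],
    [0.01,-0.006,0.14],
    [0.01,-0.006,0.16],
    [0.01,-0.006,0.17],
    [0.01,-0.006,0.178],
    [0.01,-0.006,0.178]
  ],
  "rotation": [
    [0,0,0],
    [0,0,0],
    [0,0,0],
    [0,0,0],
    [0,0,0],
    [0,0,0],
    [0,0,0],
    [0,0,0]
  ]
}}

```text
clock: 27.45
eef_pos: [0.5985, 0.1055, 0.0365]
tool_rot: [0.966, 0.258, 0.0, 0.0]
ft_force: [-0.4, -0.2, -0.2]
grip_width: 0.0079
grasp_force: 58.4
```

Emit:
{"fn": "drive_tool", "kwargs": {
  "slide": [
    [0,0,0],
    [0,0,0],
    [0,0,0],
    [0,0,0],
    [0,0,0],
    [0,0,-0.1],
    [0,0,-0.25],
    [0,0,-0.4]
  ],
  "rotation": [
    [0,0,0],
    [0,0,0],
    [0,0,0],
    [0,0,0],
    [0,0,0],
    [0,0,0],
    [0,0,0],
    [0,0,0]
  ],
  "gripper": 0.5
}}

```text
clock: 28.45
eef_pos: [0.5981, 0.1054, 0.1372]
tool_rot: [0.966, 0.258, -0.0, 0.0]
ft_force: [1.1, 0.3, -0.1]
grip_width: 0.0428
grasp_force: 0.0
```

```bash
python3 go.py .4324 .0936 .16 30
```

```text
slide [-0.598 -0.289 -0.091] rot [ 0.001  0.001 -0.003] alt 6.28 t 28.45
```

Emit:
{"fn": "drive_tool", "kwargs": {
  "slide": [
    [0,0,-0.05],
    [-0.1,-0.05,-0.091],
    [-0.25,-0.12,-0.091],
    [-0.42,-0.2,-0.091],
    [-0.54,-0.26,-0.091],
    [-0.598,-0.289,-0.091],
    [-0.598,-0.289,-0.091],
    [-0.598,-0.289,-0.091]
  ],
  "rotation": [
    [0,0,0],
    [0,0,0],
    [0,0,0],
    [0,0,0],
    [0,0,0],
    [0,0,0],
    [0,0,0],
    [0,0,0]
  ],
  "gripper": 0.75
}}

```text
clock: 29.45
eef_pos: [0.4335, 0.0936, 0.1589]
tool_rot: [0.966, 0.258, 0.001, 0.0]
ft_force: [-0.5, -0.1, -0.5]
grip_width: 0.0643
grasp_force: 0.0
```

```bash
python3 go.py .4324 .0936 .042 30
python3 - <<'E'
from h import *
c=shot('scene'); i=c['image'][150:300,100:300,::-1]; cv2.imwrite('pics/s6.png',cv2.resize(i,None,fx=4,fy=4))
E
```

```text
slide [-0.004 -0.002  0.468] rot [ 0.002 -0.002 -0.003] alt 6.28 t 29.45
```

View pics/s6.png

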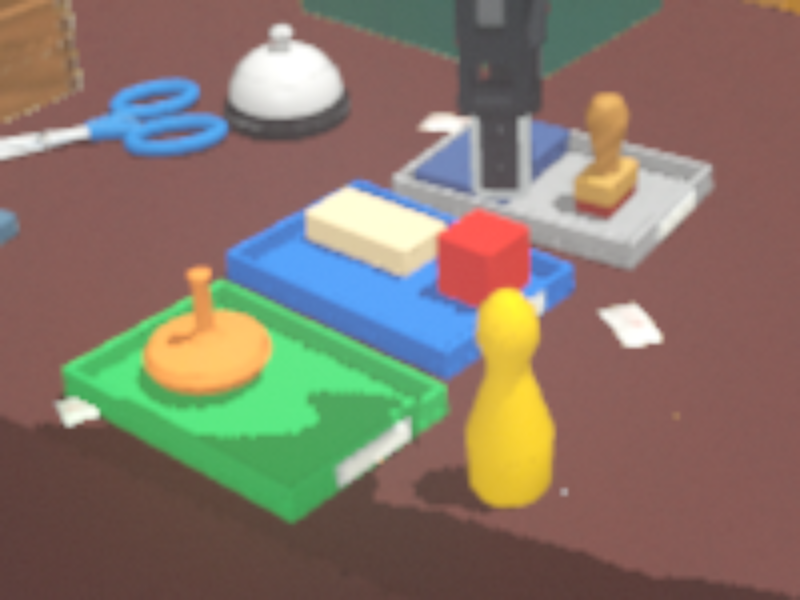

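The top stands in the far half of the green tray at crop (205,340). The skittle is still untouched at (510,400).

Emit:
{"fn": "drive_tool", "kwargs": {
  "slide": [
    [-0.004,-0.002,0.05],
    [-0.004,-0.002,0.12],
    [-0.004,-0.002,0.2],
    [-0.004,-0.002,0.29],
    [-0.004,-0.002,0.37],
    [-0.004,-0.002,0.43],
    [-0.004,-0.002,0.46],
    [-0.004,-0.002,0.468]
  ],
  "rotation": [
    [0,0,0],
    [0,0,0],
    [0,0,0],
    [0,0,0],
    [0,0,0],
    [0,0,0],
    [0,0,0],
    [0,0,0]
  ]
}}

```text
clock: 30.5
eef_pos: [0.4314, 0.0933, 0.0413]
tool_rot: [0.966, 0.258, -0.0, 0.0]
ft_force: [-0.2, 0.4, 0.2]
grip_width: 0.064
grasp_force: 0.0
```

Emit:
{"fn": "drive_tool", "kwargs": {
  "slide": [
    [0,0,0],
    [0,0,0],
    [0,0,0],
    [0,0,0],
    [0,0,0],
    [0,0,0],
    [0,0,0],
    [0,0,0]
  ],
  "rotation": [
    [0,0,0],
    [0,0,0],
    [0,0,0],
    [0,0,0],
    [0,0,0],
    [0,0,0],
    [0,0,0],
    [0,0,0]
  ],
  "gripper": 0
}}

```text
clock: 31.5
eef_pos: [0.4322, 0.0939, 0.0427]
tool_rot: [0.966, 0.258, 0.001, -0.0]
ft_force: [-0.6, 1.8, 6.1]
grip_width: 0.0245
grasp_force: 56.4
```

```bash
python3 go.py .5296 .112 .10 30
```

```text
slide [ 0.374  0.132 -0.228] rot [ 0.001 -0.004 -0.002] alt 6.28 t 31.5
```

Emit:
{"fn": "drive_tool", "kwargs": {
  "slide": [
    [0,0,-0.05],
    [0,0,-0.12],
    [0,0,-0.2],
    [0.06,0.02,-0.22],
    [0.16,0.06,-0.22],
    [0.27,0.1,-0.22],
    [0.35,0.125,-0.22],
    [0.374,0.132,-0.22]
  ],
  "rotation": [
    [0,0,0],
    [0,0,0],
    [0,0,0],
    [0,0,0],
    [0,0,0],
    [0,0,0],
    [0,0,0],
    [0,0,0]
  ]
}}

```text
clock: 32.5
eef_pos: [0.5302, 0.1114, 0.0974]
tool_rot: [0.966, 0.258, 0.001, 0.001]
ft_force: [-0.0, 1.1, -0.4]
grip_width: 0.0246
grasp_force: 55.9
```

```bash
python3 go.py .5296 .112 .048 30
python3 - <<'E'
from h import *
c=shot('scene'); i=c['image'][150:300,100:300,::-1]; cv2.imwrite('pics/s7.png',cv2.resize(i,None,fx=4,fy=4))
E
```

```text
slide [-0.001 -0.004  0.197] rot [ 0.003 -0.001 -0.003] alt 6.28 t 32.5
```

View pics/s7.png

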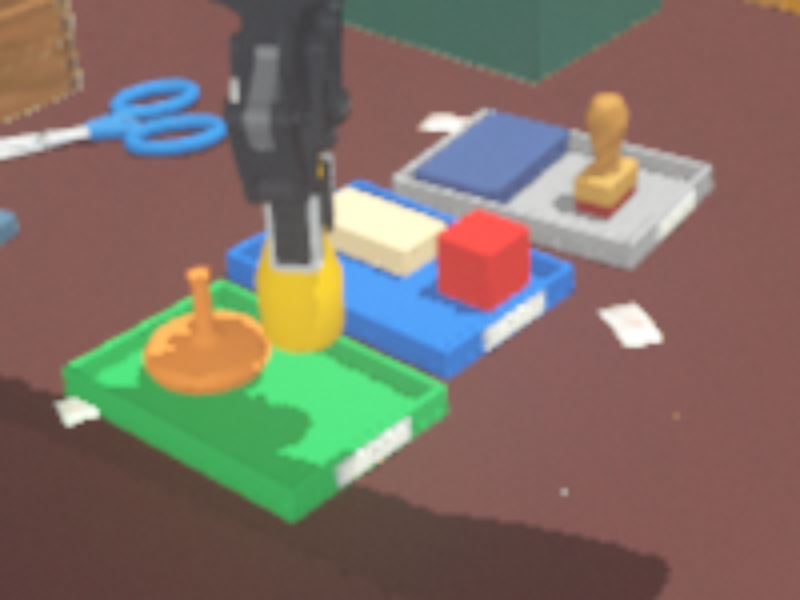

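The skittle is held upright over the near half of the green tray at crop (300,300). I'll lower it; the contact height is a TCP z of about 0.0467.

Emit:
{"fn": "drive_tool", "kwargs": {
  "slide": [
    [0,0,0.03],
    [0,0,0.07],
    [0,0,0.11],
    [0,0,0.145],
    [0,0,0.17],
    [0,0,0.185],
    [0,-0.002,0.195],
    [0,-0.002,0.197]
  ],
  "rotation": [
    [0,0,0],
    [0,0,0],
    [0,0,0],
    [0,0,0],
    [0,0,0],
    [0,0,0],
    [0,0,0],
    [0,0,0]
  ]
}}

```text
clock: 33.55
eef_pos: [0.529, 0.1119, 0.0479]
tool_rot: [0.966, 0.258, 0.0, 0.0]
ft_force: [-0.8, -0.9, 0.3]
grip_width: 0.0248
grasp_force: 55.9
```

Emit:
{"fn": "drive_tool", "kwargs": {
  "slide": [
    [0,0,0.003],
    [0,0,0.003],
    [0,0,0.003],
    [0,0,0.003],
    [0,0,0.003],
    [0,0,0.003],
    [0,0,0.003],
    [0,0,0.003]
  ],
  "rotation": [
    [0,0,0],
    [0,0,0],
    [0,0,0],
    [0,0,0],
    [0,0,0],
    [0,0,0],
    [0,0,0],
    [0,0,0]
  ],
  "gripper": 0.7
}}

```text
clock: 34.55
eef_pos: [0.529, 0.1119, 0.0471]
tool_rot: [0.966, 0.258, 0.0, 0.0]
ft_force: [-0.2, -0.5, -0.4]
grip_width: 0.0597
grasp_force: 0.0
```

Emit:
{"fn": "drive_tool", "kwargs": {
  "slide": [
    [0,0,-0.05],
    [0,0,-0.12],
    [0,0,-0.25],
    [0,0,-0.4],
    [0,0,-0.55],
    [0,0,-0.7],
    [0,0,-0.8],
    [0,0,-0.8]
  ],
  "rotation": [
    [0,0,0],
    [0,0,0],
    [0,0,0],
    [0,0,0],
    [0,0,0],
    [0,0,0],
    [0,0,0],
    [0,0,0]
  ]
}}

```text
clock: 35.55
eef_pos: [0.5303, 0.1123, 0.2505]
tool_rot: [0.966, 0.258, 0.003, 0.0]
ft_force: [0.1, 0.2, -0.6]
grip_width: 0.0597
grasp_force: 0.0
```

Emit:
{"fn": "drive_tool", "kwargs": {
  "slide": [
    [-0.05,-0.02,0],
    [-0.2,-0.1,0],
    [-0.35,-0.18,0],
    [-0.5,-0.27,0],
    [-0.65,-0.37,0],
    [-0.75,-0.42,0],
    [-0.8,-0.45,0],
    [-0.8,-0.45,0]
  ],
  "rotation": [
    [0,0,0],
    [0,0,0],
    [0,0,0],
    [0,0,0],
    [0,0,0],
    [0,0,0],
    [0,0,0],
    [0,0,0]
  ]
}}

```text
clock: 36.55
eef_pos: [0.2991, 0.1098, 0.2469]
tool_rot: [0.966, 0.258, 0.001, 0.0]
ft_force: [0.5, -0.7, 0.5]
grip_width: 0.06
grasp_force: 0.0
```

Run:
```python
from h import *
c=shot('scene'); i=c['image'][150:300,100:300,::-1]; cv2.imwrite('pics/s8.png',cv2.resize(i,None,fx=4,fy=4))
c=shot('top'); i=c['image'][120:240,140:350,::-1]; cv2.imwrite('pics/t8.png',cv2.resize(i,None,fx=3.8,fy=3.8))
```

```text
(no output)
```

View pics/s8.png

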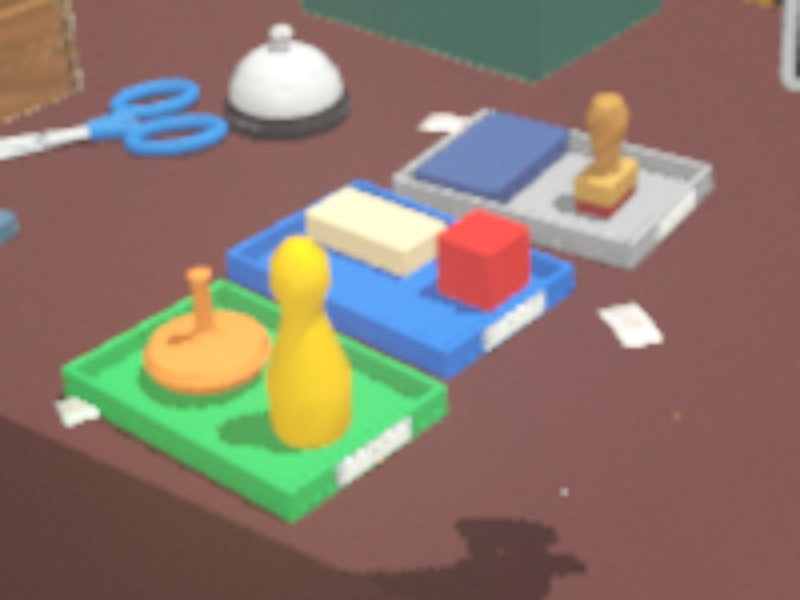

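View pics/t8.png

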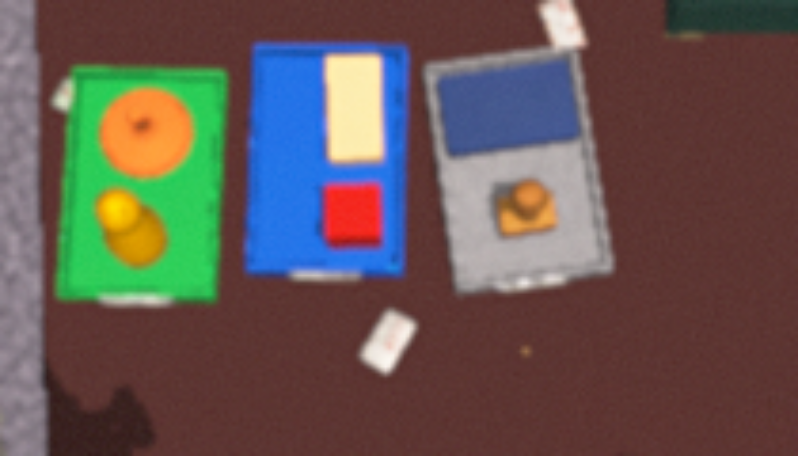

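Both views show all five things upright or flat in their trays and the pad in place. A quick check of the brick and cube offsets and heights before handing in.

Run:
```python
from seg import *
for n,w in (('brick',seg('brick',(200,128,252,168),(0,0,150),(180,140,255),.022,.013)),('cube',seg('cube',(200,160,252,200),(0,150,80),(8,255,255),.039,.03)),):
    c=np.array(cv2.minAreaRect(w)[0])-[573.1,-11.5]; a=np.radians(-4.5)
    print(n,'tray',c@[np.cos(a),np.sin(a)],c@[-np.sin(a),np.cos(a)])
seg('pad',(250,128,304,180),(108,80,30),(125,255,200),.02)
print(bot.get_obs()['clock'])
```

```text
brick 82 rect c [605.9 -32.1] size [34.4 74.6] ang 86.4 z pct [16.1 20.4 24.5]
cube 46 rect c [528.4 -26.6] size [26.3 32. ] ang 86.1 z pct [34.5 38.  41.4]
brick tray 34.27706863501027 -17.988449548013936
cube tray -43.41031565284183 -18.598035086470713
pad 102 rect c [ 598.  -130.9] size [53.  85.2] ang 4.0 z pct [16.  19.7 23.4]
36.65
```

```bash
python3 -c "
from workcell import bot; print(bot.job_done())"
```

```text
the job is handed in; nothing more can be done
None
```

All five things are in their trays, upright or flat as asked, the ink pad did not move, and I handed the job in at about 37 s; the hand-in returned no verdict.

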